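# Tuck a flashing strip under a lapped shingle and hold it down

### The arm

A 6-joint arm with a two-finger parallel gripper is mounted at the origin on the work surface. World frame = base frame: x ahead of the robot, y to its left, z up, the work surface at z = 0. Lengths are in m, angles in rad, forces in N, time in s.
With the tool pointing down it reaches from about 0.25 to 0.775 m from the base axis. Payload 4 kg.
Tool frame: the origin (TCP) lies midway between the tips of the shut fingers; the grasp point (between the pads) lies 19 mm behind it; z points along the fingers, y is the direction in which the jaws open and shut (so a half turn about z gives the same grasp; the last joint's range is limited). The gripper opens to 94 mm and grips with 3 to 60 N. Pads are 16 mm wide; open, the fingers measure 119 mm over their backs; the gripper's body (75 mm by 177 mm) begins 78 mm behind the grasp point.
Start: joints at [-1.388, 0.087, 1.371, -0, 1.684, -0.103], TCP at [0.155, -0.528, 0.206] pointing down, gripper open.
Joint ranges: [-3.1, 3.1], [-0.76, 2.03], [0.27, 2.55], [-1.08, 4.22], [0.17, 2.65], [-2.57, 2.57]. Speed limits (rad/s): [2.79, 2.79, 3.14, 3.14, 3.14, 3.14].

### API

Orientations are given as [roll, pitch, yaw] about the fixed x, y, z axes, in that order (R = Rz(yaw) Ry(pitch) Rx(roll)).
In Python, from bench import robot, cams gives the robot as it stands.
- The arm moves only by the tool step_arm, never from a script. Its argument "plan" is a list that holds one entry, the list of rows, each a list of 5 numbers: the shift along the world's x, y, z in mm, then the turn about the world's z in rad, then the opening in per cent of the stroke, from 0 (shut) to 100 (fully open). In form: [[[tx, ty, tz, turn, fingers], ...]]. A call has 1 to 8 rows; each row is the pose to reach, as a shift and turn from the pose commanded when the call began; what a row does not reach only later rows make up. A row lasts 1/12 s, in which the tool goes at most 41.7 mm and 7.16 degrees, less where a joint would pass 70% of its speed; a pose out of reach is approached as far as the arm can. A call with a gripper value outside its range is refused whole. The fingers move at their own pace and stop on an object; the grip force is fixed at half the most. Time passes only in rows, so rows that repeat a pose let the fingers close. It gives the time, the measured TCP pose, the force and the opening at its end, in the units of the state.
- robot.get_obs(): the state, without advancing time (a new reading comes with each control period).
- cams.snapshot(name): name is "side" or "top" or "wrist"; returns a dict with "frame" (480x640x3 uint8, red, green, blue), "camera_matrix" (3x3 intrinsics, pixels), "origin" and "attitude" of the camera in the world; the wrist camera has in their place "T_tool_cam" (4x4, takes a point from camera to tool coordinates, whose origin is the TCP and whose axes are the flange's). Camera axes: x right, y down, z forward; pixel columns grow to the right and rows downward; lengths in m; the calibration is good to about 2 mm. A picture is of the moment at which its call begins: read the wrist's pose just before it. There is no depth.
- robot.close_job(): hands the job in, once; it reports no verdict.
The state is a dict: "time": time; "joint_positions": joint angles; "qvel": joint speeds; "joint_torque": joint torques, N m; "tool_pos": TCP position; "ee_rot": TCP orientation; "wrist_force": force on the tool from outside, world axes, zero at the start; "wrist_torque": the same for the moment, N m; "width": finger opening in m.
Only numpy, scipy, OpenCV 4.12 (cv2) and the standard library are available. Lean on these libraries where they do the work, as an engineer would, in place of code of your own. Each camera call takes 0.05 s, during which the arm holds its last target. There are 200 camera calls.

### The job

Pick up the wide flashing (not the short offcut) by its upright seam and slide the long side of its leaf under the low middle shingle of the roof panel, centred and square to it, until about 40 mm is covered, without prying the shingle up and without pushing the other things on the bench about. Finish while still holding it: keep the gripper pressing the flashing flat and firmly down on the roof board, and do not let go.

Things in the scene. Friction and masses are not known exactly. Their poses are not given: they have to be found in the camera images.
- flashing_grip (a point): The wide flashing: bare aluminium, an inverted T. Flat leaf 3 mm thick, 100 mm along its x by 120 mm along its y; on it stands a straight folded seam 10 mm thick (x), 120 mm long (y), its top 40 mm above the underside. This point is in the middle of the seam, 25 mm above the underside; the leaf reaches 85 mm from here along +x (the long side, the one to tuck) and 15 mm along -x. z is up. 0.1 to 0.2 kg. It lies flat on the bench.
- flashing_lead (a point): Middle of the flashing's leading edge (end of the long side of the leaf), half-way through its 3 mm; 85 mm along +x and 23.5 mm below the seam point. Same axes as the flashing.
- flashing: The same flashing; origin on its underside right below the middle of the seam, same axes.
- roof: Wooden roof panel, fixed flat on the bench: plywood board 18 mm thick, 240 mm (x) by 260 mm (y). Origin at bench level under the middle of the low middle shingle's free edge; x points up the roof, under the shingles, z up. The bare board reaches 85 mm from there towards -x. Beside the middle shingle, narrow fixed shingles have their edges set back 40 mm; a fixed upper course lies beyond x = 85 mm, its top 41 mm above the bench.
- butt (a point): Point on the board's upper face (18 mm above the bench) right under the middle of the middle shingle's free edge, same axes as the roof. The middle shingle is 150 mm wide (y) and 7 mm thick and runs 90 mm up the roof (+x) from here; its underside is 9 mm above the board, and the slot under it is open for 100 mm.
- shingle (a joint): How far the middle shingle is pried up, rad: 0 = lying as it should. It hinges at its upper end, 90 mm from its free edge; a light spring holds it down (about 1.5 N at the free edge), so 0.06 is 5 mm of lift at the edge.
- offcut: Short offcut of the same flashing profile, only 55 mm along its y (seam 55 mm long); origin on its underside below the seam. Not to be used.
- sanding_block: Cork sanding block 35 x 70 x 32 mm lying on the upper course of the roof panel; origin under its centre.
- chisel: Wood chisel, 260 mm, lying on the bench; origin near its middle.
- mallet: Wooden mallet, head 70 x 130 x 70 mm, handle along -x; origin under it, 60 mm from the head's centre.
- nail_jar: Glass jar, 64 mm across, 75 mm high; origin under its centre.
- glue: White glue bottle, 64 mm across, 190 mm high; origin under its centre.
- screwdriver: Red-handled screwdriver, 200 mm, lying; origin under its middle.

How it is judged:
On the way, in this order (a step that is already met when the one before it is completed fails the run):
1. the wide flashing is lifted off the bench (height (world z) of flashing_grip above 0.038 m), for 0.1 s.
2. its leading edge has entered under the middle shingle (x of flashing_lead in the frame of butt above 0.008 m and z of flashing_lead in the frame of butt between -0.003 and 0.012 m and y of flashing_lead in the frame of butt between -0.04 and 0.04 m), for 0.1 s.
At the end, for the whole second after the job is handed in: The gripper (over 2 N) presses the flashing on the roof with over 4 N; its leading edge is 28 to 55 mm past the shingle's edge, within 20 mm of its middle, square within 0.12 rad, flat (0.05 rad, 3 mm off the board) and still; the shingle is down (under 0.02 rad) (x of flashing_lead in the frame of butt between 0.028 and 0.055 m and y of flashing_lead in the frame of butt between -0.02 and 0.02 m and z of flashing_lead in the frame of butt between -0.003 and 0.0045 m and angle between the x axis of flashing and the x axis of butt, either way round below 0.12 rad and angle between flashing's own z axis and vertical below 0.05 rad and value of joint shingle below 0.02 rad and contact force between flashing and roof above 4 N and contact force between the fingers and flashing above 2 N and linear speed of flashing below 0.02 m/s); the arm keeps its last pose, push and grip.
It fails at once if the middle shingle is pried up more than 0.06 rad (5 mm at its free edge) (value of joint shingle above 0.06 rad).
It fails at once if another thing on the bench is moved by more than 40 mm (distance of any of offcut, sanding_block, chisel, mallet, nail_jar, glue, screwdriver from where it was at the start of the episode above 0.04 m).
It also fails if it takes over 38 s, if anything falls off the work surface, if the arm or the gripper's body presses on something with over 40 N, if the wrist force passes 120 N, or if a joint passes its speed limit or range.

## Working session

There is one attempt and no reset: what is moved stays moved. The work goes in short steps, Python scripts to look and compute and a tool call to move; the robot and the scene stay as the last step left them, time stands still between calls to the robot, and variables do not carry over. Pictures are saved under pics/ and viewed, about 8 in all and at most 12, crops included, and the job is handed in when it is done.

Besides the shell and the picture viewer there is one more tool, called as a command line: name --argument value ..., lists and objects as JSON in quotes. step_arm: Moves the arm, as the interface text tells. Its arguments: {"type":"object","properties":{"plan":{"type":"array"}},"required":["plan"]}

```bash
mkdir -p pics; cat > h.py <<'E'
import numpy as np, cv2
from bench import robot, cams
from scipy.spatial.transform import Rotation as R
def cam(s):
    if 'T_tool_cam' in s:
        o=robot.get_obs(); r=np.array(o['ee_rot'],float)
        M=R.from_euler('xyz',r).as_matrix() if r.size==3 else (r.reshape(3,3) if r.size==9 else R.from_quat(r).as_matrix())
        T=np.array(s['T_tool_cam']); return M@T[:3,:3], np.array(o['tool_pos'])+M@T[:3,3], np.array(s['camera_matrix'])
    a=np.array(s['attitude'],float)
    M=a if a.shape==(3,3) else R.from_euler('xyz',a).as_matrix()
    return M,np.array(s['origin']),np.array(s['camera_matrix'])
def ray(c,px,z):
    M,o,K=c; d=(M@np.linalg.inv(K)@np.c_[np.atleast_2d(px),np.ones(len(np.atleast_2d(px)))].T).T
    return o+d*((z-o[2])/d[:,2])[:,None]
def proj(c,P):
    M,o,K=c; q=(np.atleast_2d(P)-o)@M@K.T; return q[:,:2]/q[:,2:]
def save(s,n): cv2.imwrite('pics/'+n,cv2.cvtColor(s['frame'],cv2.COLOR_RGB2BGR))
E
python3 - <<'E'
from h import *
o=robot.get_obs(); print({k:np.round(v,3) for k,v in o.items()})
for n in ['top','side','wrist']:
    s=cams.snapshot(n); save(s,n+'0.png'); print(n,s.get('origin'),s.get('attitude'),s['camera_matrix'],s.get('T_tool_cam'))
E
```

```text
{'time': np.float64(0.0), 'joint_positions': array([-1.388,  0.088,  1.372, -0.   ,  1.684, -0.103]), 'qvel': array([-0.001,  0.   ,  0.002,  0.   ,  0.001,  0.001]), 'joint_torque': array([ 0.0000e+00, -3.4018e+01, -3.0243e+01,  7.2000e-02,  3.3000e-02,
       -0.0000e+00]), 'tool_pos': array([ 0.155, -0.527,  0.204]), 'ee_rot': array([-3.139, -0.   ,  0.286]), 'wrist_force': array([ 0.668, -0.228, -0.063]), 'wrist_torque': array([ 0.063,  0.018, -0.064]), 'width': np.float64(0.094)}
top [ 3.45572320e-01 -1.14262203e-03  1.55660889e+00] [-2.98685742  0.02077081 -1.58718152] [[567.90404466   0.         323.59122129]
 [  0.         567.90404466 236.46408624]
 [  0.           0.           1.        ]] None
side [ 0.30787947 -0.63824315  0.67385985] [-2.25811663 -0.00475347 -0.39968922] [[444.29795921   0.         324.34439158]
 [  0.         444.29795921 248.13639004]
 [  0.           0.           1.        ]] None
wrist None None [[352.16079388   0.         327.24677461]
 [  0.         352.16079388 239.99956778]
 [  0.           0.           1.        ]] [[-2.47692305e-04 -9.64351651e-01 -2.64623943e-01  7.69949498e-02]
 [ 9.99999926e-01 -1.61065623e-04 -3.49055291e-04 -1.63099279e-03]
 [ 2.93990226e-04 -2.64624010e-01  9.64351620e-01 -1.79889642e-01]
 [ 0.00000000e+00  0.00000000e+00  0.00000000e+00  1.00000000e+00]]
```

View pics/top0.png

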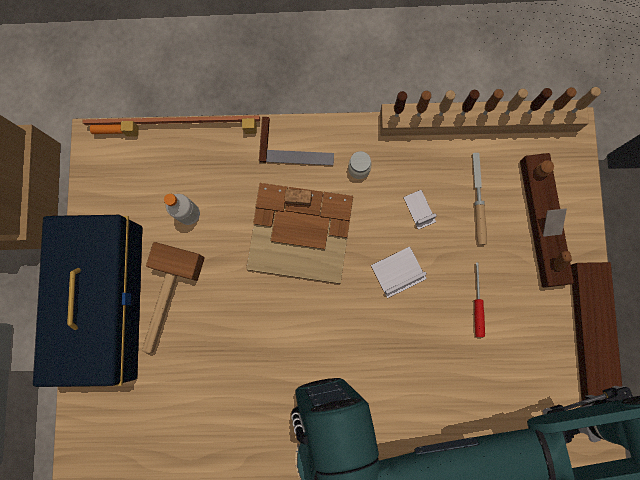

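View pics/side0.png

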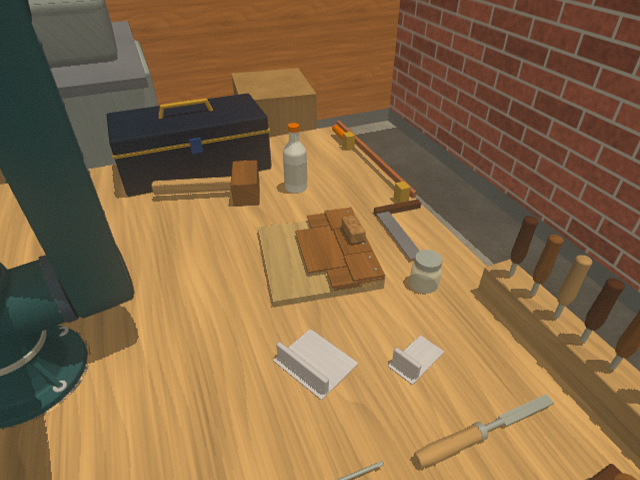

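The top view shows the wide flashing around (400,272), with its seam towards the robot. The roof panel is around (300,233), with the middle shingle's free edge running from about (271,241) to (325,249). The offcut is at (420,210). I'll zoom in on the flashing and roof to get accurate corners.

```bash
python3 - <<'E'
from h import *
im=cv2.imread('pics/top0.png')
a=cv2.resize(im[170:310,240:440],None,fx=4,fy=4,interpolation=cv2.INTER_CUBIC); cv2.imwrite('pics/top0c.png',a)
s=cams.snapshot('top'); c=cam(s)
print(c[0])
hsv=cv2.cvtColor(im,cv2.COLOR_BGR2HSV)
m=cv2.inRange(hsv,(0,0,110),(180,45,255)); m[:240]=0;m[305:]=0;m[:,:360]=0;m[:,440:]=0
k=max(cv2.findContours(m,0,1)[0],key=cv2.contourArea); r=cv2.minAreaRect(k); b=cv2.boxPoints(r)
print(cv2.contourArea(k),b); print(ray(c,b,0.003).round(4))
E
```

```text
[[-0.01638093 -0.98786729  0.15443404]
 [-0.99965009  0.01938921  0.01799327]
 [-0.02076932 -0.15408526 -0.98783924]]
1391.0 [[371.00006 265.     ]
 [411.4001  244.8    ]
 [427.6001  277.2    ]
 [387.20007 297.40002]]
[[ 0.5067 -0.1016  0.003 ]
 [ 0.5605 -0.2143  0.003 ]
 [ 0.4704 -0.2548  0.003 ]
 [ 0.4175 -0.143   0.003 ]]
```

View pics/top0c.png

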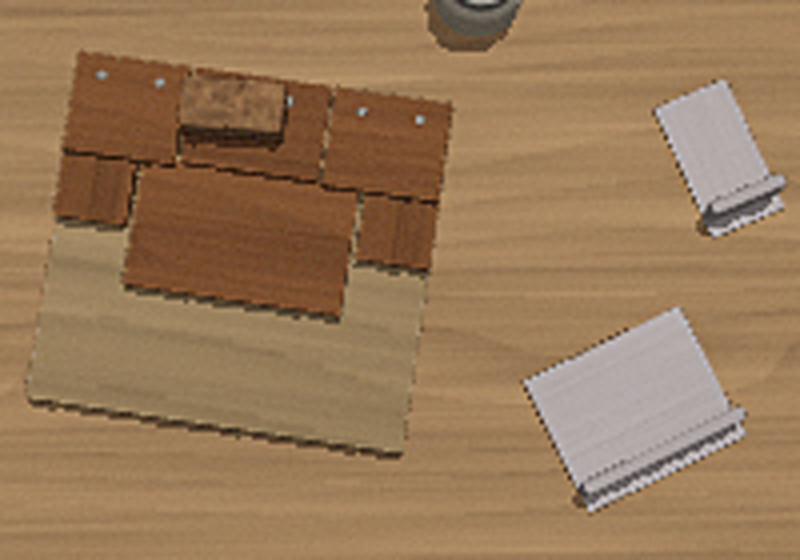

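```bash
python3 - <<'E'
from h import *
c=cam(cams.snapshot('top')); q=lambda l:np.array(l)/4.+[240,170]
L=ray(c,q([[524,381],[681,309],[740,437],[592,511]]),0.003)
d=L[0]-L[1]; e=(L[0]+L[1]-L[2]-L[3])/2
print('leaf',L.round(4),np.linalg.norm(L-np.roll(L,1,0),axis=1).round(4))
yaw=np.arctan2(-d[0],d[1]); yaw2=np.arctan2(e[1],e[0]); y=(yaw+yaw2)/2
lead=(L[0]+L[1])/2; ux=np.array([np.cos(y),np.sin(y),0]); ctr=L.mean(0)
print('yaw',yaw,yaw2,'lead',lead,'seam',lead-.085*ux,'seam from ctr',ctr-.035*ux)
S=ray(c,q([[124,285],[339,318]]),0.034); B=ray(c,q([[30,399],[402,452]]),0.018)
for P in (S,B):
    d=P[0]-P[1]; print(P.round(4),np.linalg.norm(d),'yaw',np.arctan2(-d[0],d[1]),'mid',P.mean(0))
T=ray(c,q([[80,52],[452,102]]),0.041);print(T,'mid',T.mean(0))
E
```

```text
leaf [[ 0.506  -0.1016  0.003 ]
 [ 0.5537 -0.2109  0.003 ]
 [ 0.465  -0.2475  0.003 ]
 [ 0.4165 -0.1451  0.003 ]] [0.0995 0.1193 0.096  0.1133]
yaw 0.411711550764291 0.4223275233686898 lead [ 0.52986819 -0.15622544  0.003     ] seam [ 0.45215267 -0.19065361  0.003     ] seam from ctr [ 0.45329842 -0.19042971  0.003     ]
[[0.5733 0.1696 0.034 ]
 [0.5479 0.024  0.034 ]] 0.1477940149637245 yaw -0.17262527773177444 mid [0.56056677 0.09684085 0.034     ]
[[ 0.4984  0.2358  0.018 ]
 [ 0.4578 -0.0168  0.018 ]] 0.2558070496799917 yaw -0.15944598870936905 mid [0.47807233 0.10949011 0.018     ]
[[ 0.73464671  0.19881009  0.041     ]
 [ 0.69408268 -0.05565983  0.041     ]] mid [0.7143647  0.07157513 0.041     ]
```

step_arm --plan '[[[297,337,-80,1.7,50],[297,337,-80,1.7,50],[297,337,-80,1.7,50],[297,337,-80,1.7,50],[297,337,-80,1.7,50],[297,337,-80,1.7,50],[297,337,-80,1.7,50],[297,337,-80,1.7,50]]]'

```text
time: 0.92
tool_pos: [0.3729, -0.2798, 0.1469]
ee_rot: [3.141, 0.0, 1.292]
wrist_force: [0.3, 0.6, 0.0]
width: 0.0478
```

step_arm --plan '[[[80,89,-30,0.7,50],[80,89,-30,0.7,50],[80,89,-30,0.7,50],[80,89,-30,0.7,50],[80,89,-30,0.7,50],[80,89,-30,0.7,50],[80,89,-30,0.7,50]]]'

```text
time: 1.5
tool_pos: [0.4521, -0.192, 0.1168]
ee_rot: [-3.141, -0.0, 1.988]
wrist_force: [-0.5, -0.3, -0.6]
width: 0.0472
```

```bash
python3 - <<'E'
from h import *
s=cams.snapshot('wrist'); save(s,'w1.png'); c=cam(s)
o=robot.get_obs(); print(o['tool_pos'],o['ee_rot'],o['width'])
print(proj(c,[[.4525,-.1905,.04],[.53,-.156,.003],[.506,-.1016,.003],[.5537,-.2109,.003]]))
E
```

```text
[ 0.45206137 -0.19224016  0.1169053 ] [-3.14151145e+00 -2.52291908e-04  1.98454592e+00] 0.04694203601904022
[[328.3532656  248.57547024]
 [426.66035714 235.76352874]
 [431.92846761 165.3693784 ]
 [421.3586002  299.58716276]]
```

View pics/w1.png

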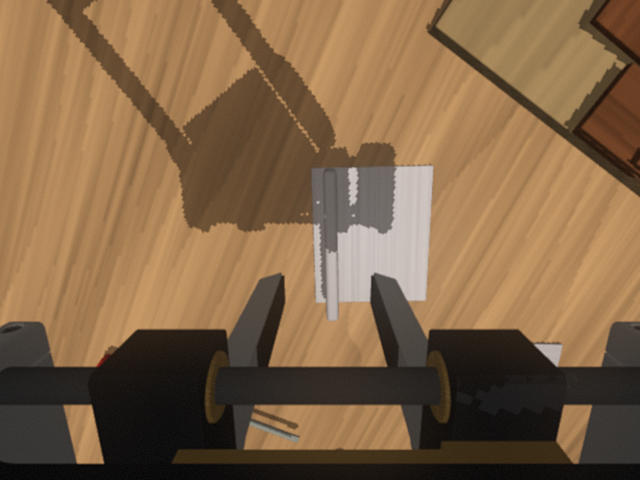

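The wrist view shows the seam top running from about (330,169) to (333,320), between the open fingers. The leaf's leading edge runs from (433,165) to (425,299), close to where I predicted it.

```bash
python3 - <<'E'
from h import *
c=cam(cams.snapshot('wrist'))
A=ray(c,[[330,169],[333,320]],.040); B=ray(c,[[433,165],[425,299]],.003)
for P in (A,B): d=P[0]-P[1]; print(P.mean(0),np.linalg.norm(d),np.arctan2(-d[0],d[1]))
y=.417; print(B.mean(0)-.085*np.array([np.cos(y),np.sin(y),0]))
E
```

```text
[ 0.45480226 -0.19003073  0.04      ] 0.11965524089347006 0.43494305094230185
[ 0.53154115 -0.15533621  0.003     ] 0.11902814293961357 0.4309174570604136
[ 0.45382496 -0.18976285  0.003     ]
```

step_arm --plan '[[[2,2,-40,0.012,50],[2,2,-80,0.012,50],[2,2,-100,0.012,50],[2,2,-109,0.012,50],[2,2,-109,0.012,30],[2,2,-109,0.012,0],[2,2,-109,0.012,0],[2,2,-109,0.012,0]]]'

```text
time: 2.27
tool_pos: [0.4556, -0.1915, 0.0103]
ee_rot: [3.139, 0.004, 1.997]
wrist_force: [-0.3, 1.0, 1.0]
width: 0.0239
```

step_arm --plan '[[[0,0,0,0,0],[0,0,0,0,0],[0,0,0,0,0]]]'

```text
time: 2.52
tool_pos: [0.4548, -0.191, 0.0093]
ee_rot: [3.14, 0.002, 1.998]
wrist_force: [-0.6, -0.6, 3.5]
width: 0.01
```

step_arm --plan '[[[0,0,15,0,0],[0,0,40,0,0],[0,0,70,0,0],[0,0,70,0,0]]]'

```text
time: 2.85
tool_pos: [0.4574, -0.1923, 0.0839]
ee_rot: [3.135, 0.009, 1.998]
wrist_force: [1.1, -0.1, -1.0]
width: 0.0099
```

step_arm --plan '[[[-2,38,0,-0.075,0],[-2,76,0,-0.15,0],[-3,114,0,-0.225,0],[-4,152,0,-0.3,0],[-5,190,0,-0.375,0],[-6,228,0,-0.45,0],[-6,266,0,-0.525,0],[-6,300,0,-0.595,0]]]'

```text
time: 3.52
tool_pos: [0.4468, 0.1116, 0.0768]
ee_rot: [-3.14, 0.0, 1.4]
wrist_force: [1.4, -0.0, -1.8]
width: 0.0098
```

step_arm --plan '[[[0,6,-10,0,0],[0,6,-20,0,0],[0,6,-25,0,0],[0,6,-25,0,0],[0,6,-25,0,0]]]'

```text
time: 3.93
tool_pos: [0.4474, 0.114, 0.0519]
ee_rot: [-3.139, 0.001, 1.401]
wrist_force: [-0.4, 0.3, -2.2]
width: 0.0101
```

```bash
python3 - <<'E'
from h import *
s=cams.snapshot('wrist'); c=cam(s); o=robot.get_obs(); print(o['time'],o['tool_pos'],o['ee_rot'],o['wrist_force'])
save(s,'w2.png')
print(proj(c,[[.5733,.1696,.034],[.5479,.024,.034]]))
s=cams.snapshot('side'); cv2.imwrite('pics/s2.png',cv2.cvtColor(cv2.resize(s['frame'][160:340,200:440],None,fx=3,fy=3,interpolation=2),4))
E
```

```text
3.9833 [0.44799157 0.11416442 0.05262986] [-3.14093657e+00  5.35532811e-04  1.40068050e+00] [-0.06091176  0.85320825 -2.04265099]
[[537.84494711 148.25937812]
 [501.66650247 381.00849544]]
```

View pics/w2.png

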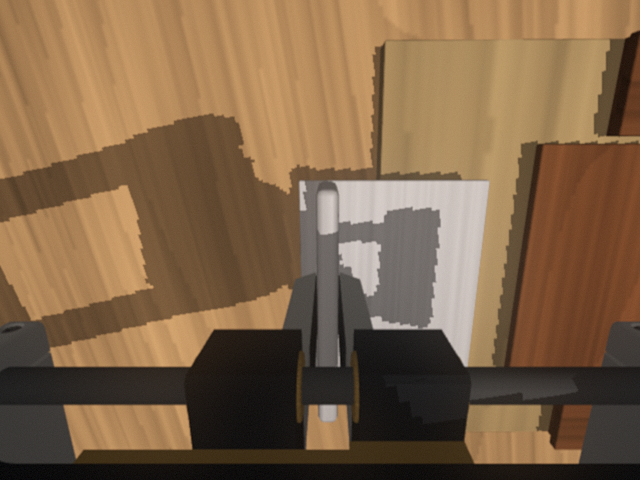

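View pics/s2.png

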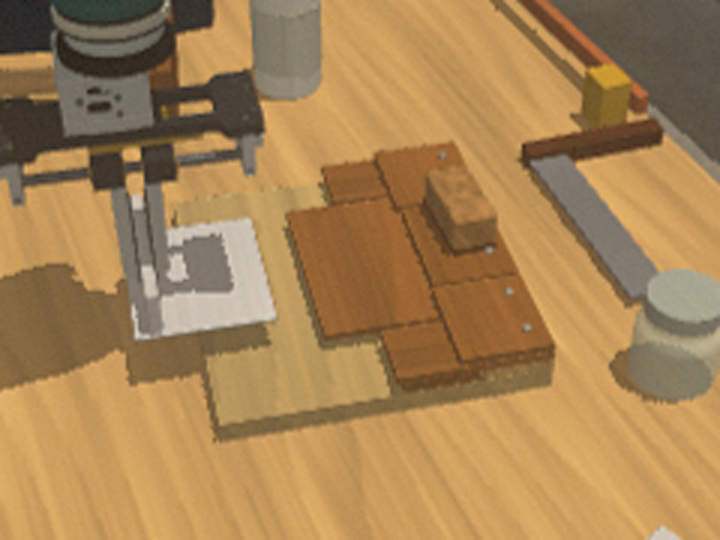

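The wrist view shows the leading edge from (489,180) to (470,365), nearly parallel to the shingle's free edge, which runs from (540,143) to (511,365). The side view shows the flashing level over the board and short of the shingle.

```bash
python3 - <<'E'
from h import *
c=cam(cams.snapshot('wrist'))
F=ray(c,[[489,180],[470,365]],.046); S=ray(c,[[540,143],[511,365]],.034); B=ray(c,[[385,41],[373,180]],.018)
for P in (F,S,B): d=P[0]-P[1]; print(P.round(4),'yaw',np.arctan2(-d[0],d[1]))
y=-.165; ux=np.array([np.cos(y),np.sin(y),0]); uy=np.array([-ux[1],ux[0],0])
d=S[0]-F[0]; print('corner to corner x,y',d@ux,d@uy, 'expect y 0.015')
o=robot.get_obs(); t=np.array(o['tool_pos']); print('lead ahead of tcp',(F[0]-t)@ux,(F[0]-t)@uy,t)
E
```

```text
[[0.5421 0.1591 0.046 ]
 [0.525  0.0485 0.046 ]] yaw -0.1525806079673795
[[0.5757 0.1725 0.034 ]
 [0.5554 0.0347 0.034 ]] yaw -0.14616613908538006
[[0.5016 0.24   0.018 ]
 [0.4849 0.1662 0.018 ]] yaw -0.22296606186594808
corner to corner x,y 0.030979754286287815 0.018661371149251475 expect y 0.015
lead ahead of tcp 0.08489247824490484 0.059398051350792805 [0.44857527 0.11449351 0.05344146]
```

step_arm --plan '[[[1,3,-8,0,0],[1,3,-16,0,0],[1,3,-22,0,0],[10,2,-22,0,0],[18,1,-22,0,0],[18,1,-22,0,0],[18,1,-22,0,0],[18,1,-22,0,0]]]'

```text
time: 4.75
tool_pos: [0.4664, 0.1165, 0.0313]
ee_rot: [3.141, -0.0, 1.403]
wrist_force: [-0.6, -0.3, -2.4]
width: 0.0098
```

```bash
python3 - <<'E'
from h import *
s=cams.snapshot('wrist'); save(s,'w3.png')
for i in range(4):
    o=robot.get_obs(); cams.snapshot('top'); print(o['tool_pos'].round(4),o['ee_rot'].round(3),o['wrist_force'].round(1))
s=cams.snapshot('side'); cv2.imwrite('pics/s3.png',cv2.cvtColor(cv2.resize(s['frame'][200:310,230:390],None,fx=5,fy=5,interpolation=2),4))
E
```

```text
[0.4662 0.1165 0.0313] [ 3.141 -0.     1.403] [ 0.4 -0.3 -1.5]
[0.4661 0.1165 0.0312] [ 3.141 -0.     1.403] [ 0.  -0.8 -1.7]
[0.466  0.1165 0.0312] [ 3.141 -0.     1.403] [-1.1  0.1 -1.7]
[0.466  0.1166 0.0312] [ 3.141 -0.     1.403] [ 0.2  0.1 -1.9]
```

View pics/s3.png

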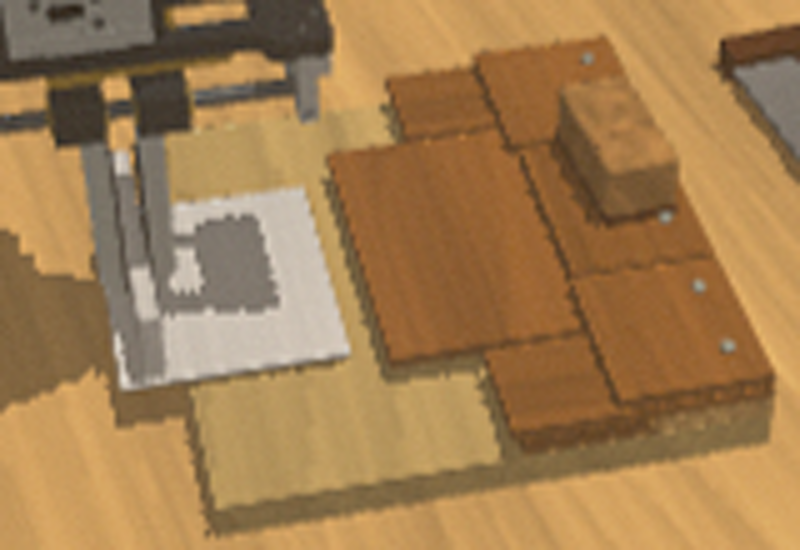

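step_arm --plan '[[[0,-1,-1.5,0,0],[6,-2,-1.5,0,0],[12,-3,-1.5,0,0],[18,-4,-1.5,0,0],[24,-5,-1.5,0,0],[30,-6,-1.5,0,0],[30,-6,-1.5,0,0]]]'

```text
time: 5.63
tool_pos: [0.4976, 0.1102, 0.0297]
ee_rot: [3.14, -0.0, 1.402]
wrist_force: [-0.2, -0.1, -1.1]
width: 0.0098
```

```bash
python3 - <<'E'
from h import *
o=robot.get_obs();print(o['tool_pos'].round(4),o['ee_rot'].round(3),o['wrist_force'].round(1),o['wrist_torque'].round(2))
s=cams.snapshot('wrist'); save(s,'w4.png')
s=cams.snapshot('side'); cv2.imwrite('pics/s4.png',cv2.cvtColor(cv2.resize(s['frame'][200:310,230:390],None,fx=5,fy=5,interpolation=2),4))
E
```

```text
[0.4976 0.1102 0.0297] [ 3.14  -0.     1.402] [-0.2 -0.1 -1.1] [-0.02 -0.05  0.01]
```

View pics/s4.png

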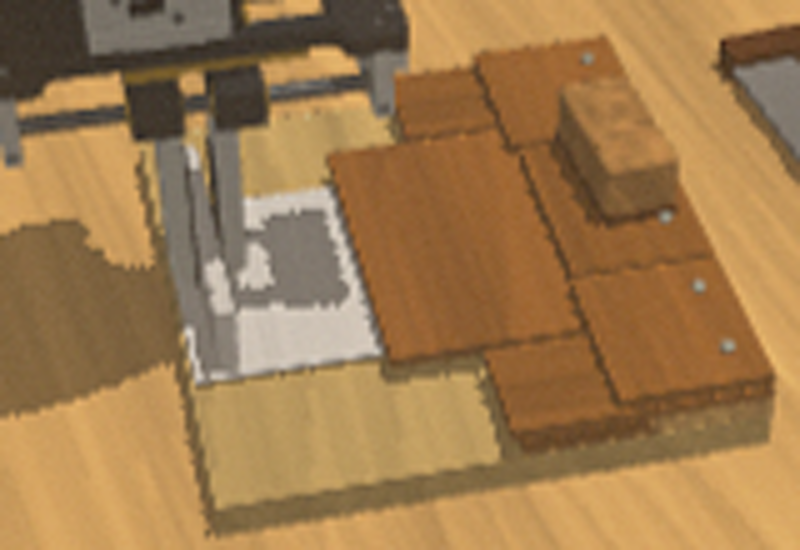

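Fully inserted so far, with the shingle lying still and no contact force. The leaf's sides meet the shingle edge at about (382,355) and (328,185) in the crop. I'll check centring from those.

```bash
python3 - <<'E'
from h import *
c=cam(cams.snapshot('side')); q=lambda l:np.array(l)/5.+[230,200]
F=ray(c,q([[200,382],[380,356],[245,197],[328,185]]),.024); S=ray(c,q([[330,155],[388,360]]),.034); B=ray(c,q([[210,512],[500,462]]),.018)
y=-.16; ux=np.array([np.cos(y),np.sin(y),0]); uy=np.array([-ux[1],ux[0],0]); m=S.mean(0)
print('butt',m); 
for n,P in zip('FSB',(F,S,B)): print(n,np.c_[(P-m)@ux,(P-m)@uy].round(4))
t=robot.get_obs()['tool_pos']; print('tcp',(t-m)@ux,(t-m)@uy)
E
```

```text
butt [0.56332067 0.09116864 0.034     ]
F [[-0.0806 -0.058 ]
 [-0.0024 -0.0598]
 [-0.0414  0.0639]
 [-0.0016  0.0639]]
S [[ 0.0017  0.0738]
 [-0.0017 -0.0738]]
B [[-0.0874 -0.1289]
 [ 0.0338 -0.1287]]
tcp -0.06958642311808252 0.008307633734100914
```

View pics/w4.png

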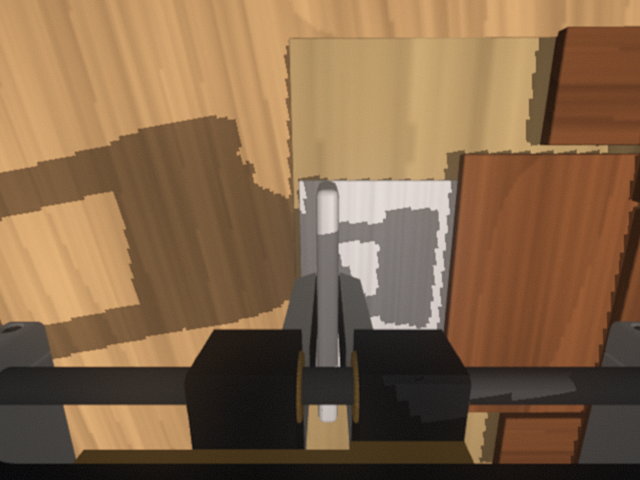

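step_arm --plan '[[[6,-2,0,0,0],[12,-4,0,0,0],[18,-5,0,0,0],[22,-6,0,0,0],[22,-6,0,0,0],[22,-6,-2,0,0],[22,-6,-4,0,0],[22,-6,-4,0,0]]]'

```text
time: 6.45
tool_pos: [0.5186, 0.1045, 0.0273]
ee_rot: [3.14, -0.0, 1.403]
wrist_force: [-1.7, 0.1, 5.6]
width: 0.0097
```

step_arm --plan '[[[0,0,-1,0,0],[0,0,-2,0,0],[0,0,-3,0,0],[0,0,-3,0,0],[0,0,-3,0,0],[0,0,-3,0,0]]]'

```text
time: 6.95
tool_pos: [0.5186, 0.1045, 0.0272]
ee_rot: [3.139, -0.0, 1.403]
wrist_force: [-7.8, -1.7, 18.3]
width: 0.0099
```

```bash
python3 - <<'E'
from h import *
for i in range(6):
    o=robot.get_obs(); s=cams.snapshot('side'); print(o['tool_pos'].round(4),o['ee_rot'].round(3),o['wrist_force'].round(1),o['wrist_torque'].round(2))
c=cam(s)
im=np.hstack([cv2.resize(s['frame'][200:310,230:390],None,fx=5,fy=5,interpolation=2)]); cv2.imwrite('pics/s5.png',cv2.cvtColor(im,4))
t=o['tool_pos']
for m,y in (([.5633,.0912],-.16),([.5615,.097],-.165)):
    ux=np.array([np.cos(y),np.sin(y)]);d=t[:2]-m; print('lead',d@ux+.085,d@[-ux[1],ux[0]])
E
```

```text
[0.5186 0.1045 0.0272] [ 3.139 -0.     1.403] [-7.8 -1.7 18.3] [-0.36  1.58  0.04]
[0.5186 0.1045 0.0272] [ 3.139 -0.     1.403] [-7.3 -1.2 18.6] [-0.38  1.61  0.01]
[0.5186 0.1045 0.0272] [ 3.139 -0.     1.403] [-7.5 -1.1 18.7] [-0.3   1.56 -0.02]
[0.5186 0.1045 0.0273] [ 3.139 -0.     1.403] [-7.3 -0.8 18.6] [-0.33  1.64  0.02]
[0.5186 0.1045 0.0272] [ 3.139 -0.     1.403] [-7.2 -1.  18.8] [-0.41  1.58 -0.01]
[0.5186 0.1045 0.0273] [ 3.139 -0.     1.403] [-7.8 -1.5 19.4] [-0.32  1.61  0.01]
lead 0.038753946582010666 0.006030560824759724
lead 0.041452588537355034 0.00037368387404880955
```

View pics/s5.png

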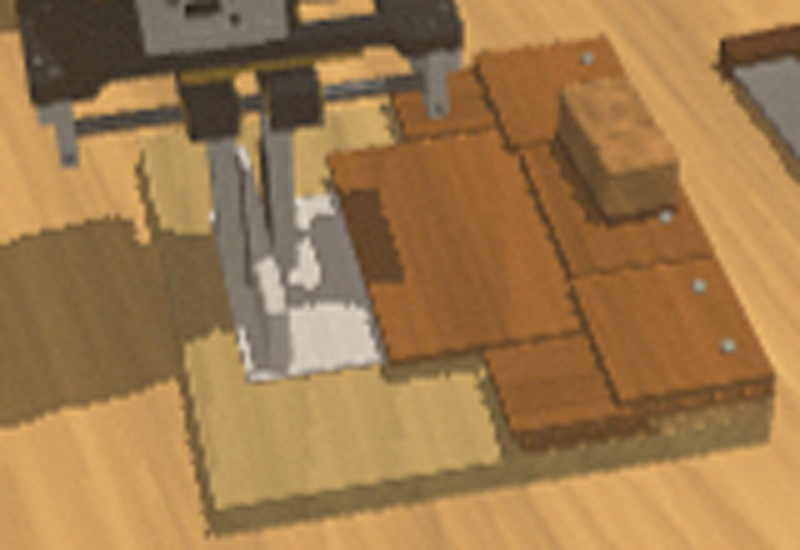

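```bash
python3 -c "
from bench import robot; print(robot.close_job())"
```

```text
the job is handed in; nothing more can be done
None
```

I gripped the wide flashing by its seam and slid its leaf under the middle shingle. I handed the job in with the gripper still holding it and pressing it down on the board.

- **Cover:** the leading edge is about 39–41 mm past the shingle's free edge. This comes from the tool position and the side- and top-camera estimates of that edge.
- **Centring and squareness:** the two camera estimates disagreed by about 6 mm on centring (0.4 mm and 6 mm off), both inside the 20 mm limit. Squareness is within about 0.02 rad.
- **Press and hold:** the wrist shows about 19 N downward, steady, and the tool is vertical and still. There is also a steady sideways force of about 8 N at the wrist, which I did not correct. The fingers are holding the 10 mm seam.
- **Shingle and other things:** in the last close-up the shingle looks flat, with no visible lift. The sanding block and the other things in view do not appear to have moved. I did not measure the shingle's angle or re-measure the other objects.

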